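# Dock the dapping block in the bench rail

### The arm

A 6-joint arm with a two-finger parallel gripper is mounted at the origin on a cart in front of the work surface, level with it; the furniture and walls round the work are solid. World frame = base frame: x ahead of the robot, y to its left, z up, the work surface at z = 0. Lengths are in m, angles in rad, forces in N, time in s.
With the tool pointing down it reaches from about 0.25 to 0.725 m from the base axis. Payload 9.7 kg.
Tool frame: the origin (TCP) lies at the very end of the fingers, on their centre line; the grasp point (between the pads) lies 19 mm behind it; y points along the fingers, z is the direction in which the jaws open and shut, and the axes are right-handed (so a half turn about y gives the same grasp; the last joint's range is limited). The gripper opens to 85 mm and grips with 20 to 120 N. Pads are 22 mm wide; open, the fingers measure 114 mm over their backs; the gripper's body (76 mm by 85 mm) begins 54 mm behind the grasp point. The pads swing forward as they close: fully open they stand 13 mm farther back than shut.
Start: joints at [1.346, 0.087, 0.176, 1.66, 0, 1.571], TCP at [0.123, 0.536, 0.231] pointing down, gripper open.
Joint ranges: [-3.13, 3.13], [-0.85, 1.81], [-1.15, 1.24], [-2.2, 2.28], [-1.44, 1.52], [-3.14, 3.14]. Speed limits (rad/s): [2.22, 2.22, 2.57, 3.14, 3.14, 3.14].

### API

Orientations are given as [roll, pitch, yaw] about the fixed x, y, z axes, in that order (R = Rz(yaw) Ry(pitch) Rx(roll)).
In Python, from workcell import r gives the robot as it stands.
- The arm moves only by the shell command python3 -m pendant 'ROWS' [FORCE]. ROWS is JSON, a list of rows, each a list of 7 numbers: the shift along the tool's x, y, z as a fraction of full scale, then the turn, a rotation vector about the tool's x, y, z as a fraction of full scale, then the opening, from -1 (shut) to 1 (fully open). In form: [[tx, ty, tz, rx, ry, rz, grip], ...]. A call has 1 to 12 rows; each row is the pose to reach, as a shift and turn from the pose measured when the call began, along the tool's axes at that moment, turning the shorter way round; what a row does not reach only later rows make up. Full scale, the value 1, is 30 cm for a shift and 360 degrees for a turn. A row lasts 1/10 s, in which the tool goes at most 50 mm and 8.59 degrees, less where a joint would pass 70% of its speed; a pose out of reach is approached as far as the arm can. A call with a number of a shift or a turn outside -1 to 1 is refused whole. A call with a gripper value outside its range is refused whole. The fingers move at their own pace and stop on an object; FORCE is the grip in N (left out, the last holds). Time passes only in rows, so rows that repeat a pose let the fingers close. It gives the time, the measured TCP pose, the force and the opening at its end, in the units of the state.
- r.get_obs(): the state, without advancing time (a new reading comes with each control period).
- r.read_camera(name): name is "scene" or "top"; returns (picture, depth): 384x512x3 uint8, red, green, blue; 384x512 float32, m along the optical axis (not along the pixel's ray), 0 where there is no reading.
- r.camera_params(name): a dict with "camera_matrix" (3x3 intrinsics, pixels), "rvec" (rotation vector, rad) and "tvec" (3), from world to camera coordinates, as OpenCV has them. Camera axes: x right, y down, z forward; pixel columns grow to the right and rows downward; lengths in m; the calibration is good to about 2 mm. A picture is of the moment at which its call begins. camera_params takes no time and is no camera call.
- r.close_job(): hands the job in, once; it reports no verdict.
The state is a dict: "time": time; "qpos": joint angles; "joint_vel": joint speeds; "joint_torque": joint torques, N m; "tool_pos": TCP position; "eef_rot": TCP orientation; "force": force on the tool from outside, world axes, zero at the start; "wrist_torque": the same for the moment, N m; "width": finger opening in m.
Only numpy, scipy, OpenCV 4.12 (cv2) and the standard library are available. Lean on these libraries where they do the work, as an engineer would, in place of code of your own. Each camera call takes 0.05 s, during which the arm holds its last target.

### The job

Fit the dapping block, the cube with round hollows that stands on a slide shoe, into the rail on the workbench: set its shoe down on the bare end of the rail's base plate, in front of the flared mouth, and slide it in under the lips until it is fully home against the end stop and the spring balls have clicked into its notches. Then let go. Leave the plain steel block, which stands on a shoe of the same kind, where it is.

Things in the scene. Friction and masses are not known exactly. Their poses are not given: they have to be found in the camera images.
- dapping_module: Module to dock, upright, 350-650 g: 50 cube with round hollows on a steel shoe. Origin: centre of the shoe's underside, x along the shoe, z up. Shoe 50 (x) x 48 (y) x 8, a notch mid-way in each long side; neck y +-9 to z 26; plate 48x44, z 26-30; cube x, y +-25, z 30-80. Grip the cube across y (50 wide) at z 50-65. Either end of the shoe may lead.
- block_module: Module to leave alone: plain smooth steel block 62 (x) x 48 (y) x 38 mm on a shoe of the same kind, 68 mm high in all. Origin and axes as for the other. It may stand nearer to the rail than the other or farther away.
- rail: Fixed rail, mm. Origin on the bench; x = slide-in direction, z up. Base x -115..60, y +-57, top z 10; bare apron x -115..-60. Walls (z 10-22) funnel from 86 apart at x -60 to 58 at x -20; then a 58 channel under lips (z 22-27, slot 33 between; ends bent up from x -34, to z 32) to the stop face, x 50. Set the shoe down with its origin at x -88, y 0, z 10; slide it to home: x 25, y 0, z 10.
- detent (a joint): One of two spring balls (12 mm across, at rail x 25 mm, one in each side wall), m: 0 = sprung in, 0.003 = pushed back by the shoe's side. They meet the shoe when it is about 25 to 30 mm short of home; pushing past takes about 3 to 8 N (the rail is slick). At home they snap into the shoe's notches and hold it.

How it is judged:
At the end, for the whole second after the job is handed in: The dapping block's shoe is under the rail's lips and home: its origin close to the home point (x 18 to 31, y +-8, z 6 to 16 mm in the rail's frame), along the rail within 11 degrees, upright within 6 degrees, the spring ball sprung in (under 3 mm), and the module released and still (x of dapping_module in the frame of rail between 0.018 and 0.031 m and y of dapping_module in the frame of rail between -0.008 and 0.008 m and z of dapping_module in the frame of rail between 0.006 and 0.016 m and angle between the x axis of dapping_module and the x axis of rail, either way round below 0.2 rad and angle between dapping_module's own z axis and vertical below 0.1 rad and value of joint detent below 0.003 m and linear speed of dapping_module below 0.02 m/s); the robot touches nothing.
It fails at once if the plain block's module is moved by more than 30 mm (distance of block_module from where it was at the start of the episode above 0.03 m).
It also fails if it takes over 38 s, if anything falls off the work surface, if the arm or the gripper's body presses on something with over 40 N, if the wrist force passes 120 N, or if a joint passes its speed limit or range.

## Working session

There is one attempt and no reset: what is moved stays moved. The work goes in short steps, Python scripts to look and compute and a shell command to move; the robot and the scene stay as the last step left them, time stands still between calls to the robot, and variables do not carry over. Pictures are saved under pics/ and viewed, and the job is handed in when it is done.

```bash
ls; mkdir -p pics; python3 - <<'E'
from workcell import r
import cv2,numpy as np
o=r.get_obs()
for k in o: print(k,np.round(o[k],4))
for n in("scene","top"):
    p,d=r.read_camera(n); cv2.imwrite(f"pics/{n}0.png",p[:,:,::-1]); np.savez(f"pics/{n}0.npz",p=p,d=d)
    c=r.camera_params(n); print(n,c)
E
```

```text
pics
time 0.0
qpos [1.346  0.0875 0.1751 1.6598 0.     1.5709]
joint_vel [-0.0006  0.0005 -0.0018 -0.0005 -0.001  -0.0012]
joint_torque [ 2.10000e-03 -5.20382e+01  4.64809e+01  1.60000e-02  2.00000e-04
  0.00000e+00]
tool_pos [0.1226 0.5359 0.2306]
eef_rot [-1.5722  0.     -0.2249]
force [0.4809 0.0926 0.2376]
wrist_torque [-0.0115  0.0078 -0.0192]
width 0.0854
scene {'camera_matrix': array([[389.78037407,   0.        , 252.94092235],
       [  0.        , 389.78037407, 191.0182806 ],
       [  0.        ,   0.        ,   1.        ]]), 'rvec': array([ 2.26746084, -0.79417422,  0.29752349]), 'tvec': array([-0.3263795 ,  0.3290521 ,  0.64539749])}
top {'camera_matrix': array([[399.1212941 ,   0.        , 259.38358966],
       [  0.        , 399.1212941 , 184.86298772],
       [  0.        ,   0.        ,   1.        ]]), 'rvec': array([ 2.26317915, -1.92302195,  0.20808497]), 'tvec': array([0.03185769, 0.49418445, 0.78168104])}
```

View pics/scene0.png

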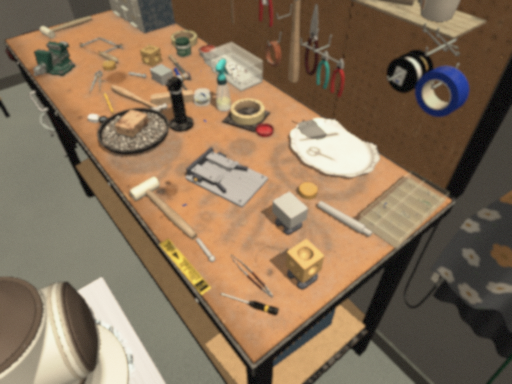

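View pics/top0.png

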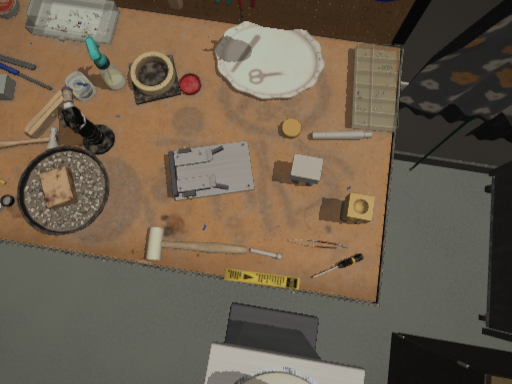

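```bash
cat > h.py <<'E'
import cv2,numpy as np
from workcell import r
def cam(n):
    c=r.camera_params(n); R=cv2.Rodrigues(c["rvec"])[0]; return c["camera_matrix"],R,np.asarray(c["tvec"])
def proj(n,P):
    c=r.camera_params(n); return cv2.projectPoints(np.float64(P).reshape(-1,1,3),c["rvec"],c["tvec"],c["camera_matrix"],None)[0].reshape(-1,2)
def ray(n,uv,z):
    K,R,t=cam(n); uv=np.float64(uv).reshape(-1,2)
    d=(R.T@np.linalg.inv(K)@np.c_[uv,np.ones(len(uv))].T).T; C=-R.T@t
    return C+d*((z-C[2])/d[:,2])[:,None]
def cloud(n,d):
    K,R,t=cam(n); v,u=np.indices(d.shape); p=np.stack([(u-K[0,2])/K[0,0]*d,(v-K[1,2])/K[1,1]*d,d],-1)
    return (p-t)@R
E
python3 - <<'E'
from h import *
print(proj("top",[[0,0,0],[.123,.536,.231],[.5,0,0],[.5,.3,0]]).round(1), proj("scene",[[0,0,0],[.123,.536,.231],[.5,0,0]]).round(1))
for n in("top","scene"):
    K,R,t=cam(n);print(-R.T@t, R[2])
print(ray("top",[[210,170],[306,170],[360,208]],[.0]).round(3))
p=np.load("pics/top0.npz"); im=p['p'][:,:,::-1]
c=im[120:240,150:400]; cv2.imwrite("pics/t1.png",cv2.resize(c,None,fx=3.2,fy=3.2,interpolation=cv2.INTER_CUBIC))
p=np.load("pics/scene0.npz"); im=p['p'][:,:,::-1]
c=im[130:300,170:350]; cv2.imwrite("pics/s1.png",cv2.resize(c,None,fx=3.5,fy=3.5,interpolation=cv2.INTER_CUBIC))
E
```

```text
[[275.6 437.2]
 [-57.8 345.4]
 [310.  190.3]
 [177.8 169.3]] [[ 55.8 389.7]
 [-14.8 102. ]
 [283.1 236.9]]
[0.30607321 0.08217895 0.86938153] [ 0.21130362  0.03477612 -0.97680162]
[ 0.13677976 -0.37024948  0.68959655] [ 0.41808928  0.54749925 -0.72487649]
[[ 0.51   0.228  0.   ]
 [ 0.545  0.015  0.   ]
 [ 0.478 -0.114  0.   ]]
```

View pics/t1.png

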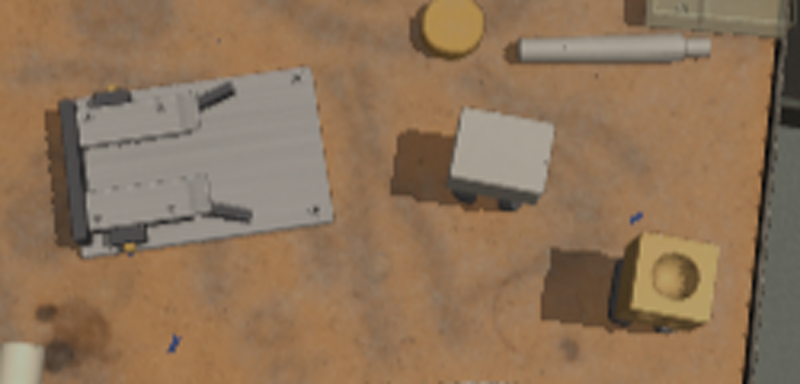

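View pics/s1.png

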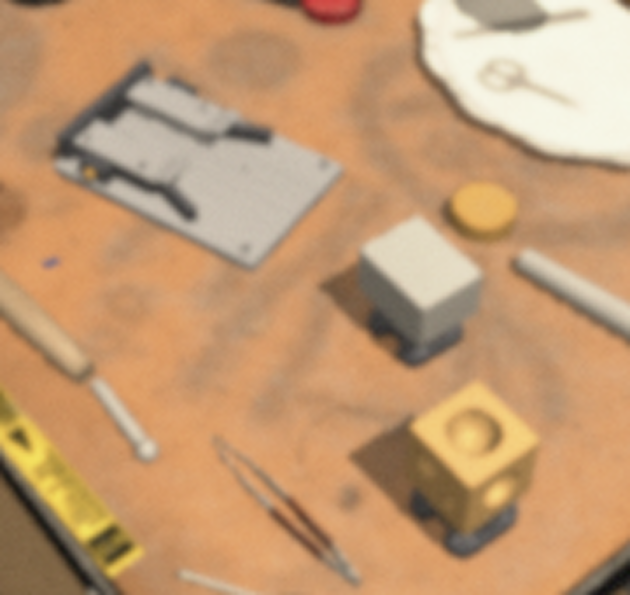

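```bash
python3 - <<'E'
from h import *
T=np.load("pics/top0.npz");S=np.load("pics/scene0.npz")
def g(a): return np.clip((a/255.)**.6*255,0,255).astype(np.uint8)
a=cv2.resize(g(T['p'][180:240,330:390,::-1]),(400,400),interpolation=cv2.INTER_CUBIC)
b=cv2.resize(g(S['p'][232:292,275:335,::-1]),(400,400),interpolation=cv2.INTER_CUBIC)
cv2.imwrite("pics/z1.png",np.hstack([a,b]))
# rail base corners
for uv in [(308,68),(333,222),(85,257)]:
    print(ray("top",[uv[0]/3.2+150,uv[1]/3.2+120],.010).round(4))
# depth tops
W=cloud("top",T['d'])
for nm,lo,hi,bx in (("dap",.074,.088,(190,230,335,385)),("blk",.060,.076,(145,195,280,335))):
    m=np.zeros(T['d'].shape,np.uint8);v0,v1,u0,u1=bx
    m[v0:v1,u0:u1]=((W[v0:v1,u0:u1,2]>lo)&(W[v0:v1,u0:u1,2]<hi)&(T['d'][v0:v1,u0:u1]>0))
    P=W[m>0]; print(nm,len(P),np.median(P[:,2]))
    if len(P)>20:
        rc=cv2.minAreaRect(P[:,:2].astype(np.float32)*1000); print(rc)
for z in (0,): print("table z",np.median(W[215:225,250:290,2]))
print("apron z",np.median(W[160:185,230:245,2]))
print(W[195:232:3,340:385:3,2].round(3))
E
```

```text
[[0.5867 0.1583 0.01  ]]
[[0.4801 0.1227 0.01  ]]
[[0.4286 0.2859 0.01  ]]
dap 491 0.07950416712897042
((467.4075012207031, -96.5831527709961), (50.27042770385742, 50.5517578125), 88.72709655761719)
blk 685 0.06761694031672426
((534.6856689453125, 20.038780212402344), (62.13763427734375, 48.694461822509766), 88.17523193359375)
table z -0.00026004567770636263
apron z 0.009678050335800365
[[ 0.002 -0.    -0.002  0.076  0.078  0.076  0.081  0.08   0.078  0.08
   0.002  0.001 -0.    -0.002  0.   ]
 [-0.001 -0.001  0.045  0.078  0.079  0.078  0.08   0.079  0.079  0.079
   0.078  0.081 -0.002 -0.001 -0.001]
 [-0.     0.004  0.05   0.081  0.081  0.076  0.069  0.07   0.071  0.08
   0.081  0.078  0.001 -0.003  0.001]
 [ 0.002  0.008  0.056  0.078  0.08   0.069  0.07   0.066  0.067  0.075
   0.082  0.079 -0.002  0.    -0.002]
 [-0.003  0.007  0.059  0.078  0.077  0.069  0.065  0.066  0.069  0.075
   0.082  0.079 -0.001  0.002  0.001]
 [-0.     0.032  0.068  0.081  0.08   0.072  0.064  0.065  0.072  0.081
   0.077  0.001  0.001 -0.002 -0.003]
 [ 0.003  0.039  0.071  0.079  0.08   0.08   0.079  0.075  0.08   0.079
   0.082 -0.001 -0.     0.001  0.   ]
 [ 0.005  0.041  0.074  0.078  0.077  0.078  0.08   0.081  0.079  0.079
   0.079 -0.003  0.    -0.002 -0.   ]
 [ 0.002  0.009  0.036  0.047  0.047  0.055  0.064  0.069  0.076  0.08
   0.08  -0.004 -0.    -0.002  0.002]
 [-0.003 -0.     0.002  0.001  0.001  0.006  0.01   0.037  0.04  -0.001
  -0.004 -0.003  0.001  0.001 -0.001]
 [-0.001 -0.004 -0.001  0.001  0.002 -0.003 -0.003  0.001 -0.002 -0.003
   0.    -0.001  0.002 -0.001 -0.   ]
 [-0.001  0.     0.     0.001 -0.    -0.002  0.001 -0.    -0.001  0.869
   0.002 -0.002  0.001  0.001 -0.001]
 [-0.001 -0.     0.001 -0.001 -0.    -0.001  0.001  0.001 -0.001  0.001
   0.002 -0.002  0.    -0.002 -0.   ]]
```

View pics/z1.png

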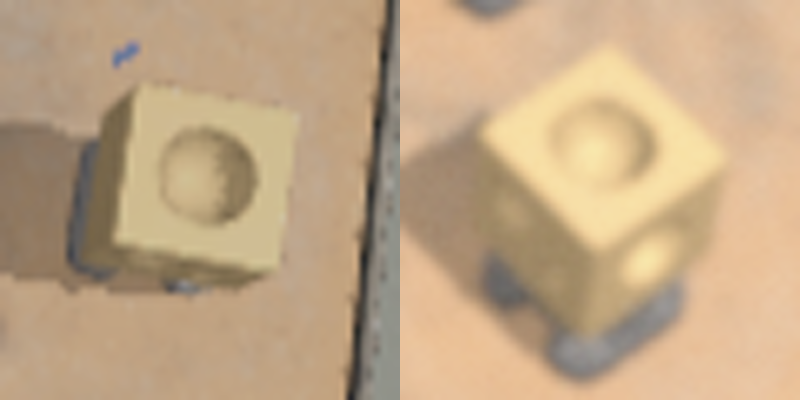

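```bash
python3 - <<'E'
from h import *
c=np.array([(137,85),(298,115),(275,270),(115,245)])/6.667+[330,180]
P=ray("top",c,.08)[:,:2];print((P*1000).round(1),P.mean(0)); 
for i in range(4):
    d=P[(i+1)%4]-P[i];print(np.hypot(*d),np.degrees(np.arctan2(d[1],d[0])))
T=np.load("pics/top0.npz");W=cloud("top",T['d'])
hsv=cv2.cvtColor(T['p'],cv2.COLOR_RGB2HSV)
m=np.zeros(hsv.shape[:2],np.uint8); m[130:210,160:262]=(hsv[130:210,160:262,1]<70)
m=cv2.morphologyEx(m,cv2.MORPH_OPEN,np.ones((3,3)))
n,l,s,_=cv2.connectedComponentsWithStats(m);k=1+np.argmax(s[1:,4]);print(s[k])
cs=max(cv2.findContours((l==k).astype(np.uint8),0,cv2.CHAIN_APPROX_NONE)[0],key=cv2.contourArea)[:,0]
P=ray("top",cs,.010)[:,:2].astype(np.float32)*1000
print(cv2.minAreaRect(P))
h=cv2.convexHull(cs);print(cv2.approxPolyDP(h,4,True)[:,0].tolist())
v=T['p'][:,:,::-1].copy();cv2.drawContours(v,[cs.reshape(-1,1,2)],-1,(0,0,255),1)
cv2.imwrite("pics/rail.png",cv2.resize(v[125:215,160:265],None,fx=6,fy=6,interpolation=cv2.INTER_NEAREST))
# depth-based: stop top / lips
print(W[135:205:5,165:260:6,2].round(3))
E
```

```text
[[ 490.4  -73.7]
 [ 489.1 -122.7]
 [ 441.2 -120.6]
 [ 441.   -72.7]] [ 0.46542405 -0.09744884]
0.04898555046734697 -91.56356361240634
0.0479465765478607 177.55369058295102
0.04789092447221114 90.29040346081337
0.049491728783151244 -1.1224581524859136
[ 169  141   85   60 3997]
((508.49462890625, 225.8199462890625), (115.99767303466797, 178.91070556640625), 17.649686813354492)
[[247, 142], [253, 189], [175, 199], [169, 152]]
[[ 0.869 -0.    -0.001 -0.    -0.002  0.004  0.003  0.001 -0.001 -0.002
   0.002 -0.001 -0.     0.002 -0.003  0.003]
 [-0.001 -0.001 -0.002 -0.003  0.002 -0.002 -0.002 -0.    -0.001 -0.002
  -0.     0.001  0.001 -0.     0.    -0.003]
 [ 0.    -0.001  0.001 -0.001 -0.001 -0.001 -0.    -0.001  0.008  0.012
   0.008  0.008  0.01   0.012 -0.001 -0.002]
 [-0.002  0.032  0.011  0.025  0.026  0.008  0.029  0.028  0.019  0.017
   0.01   0.01   0.01   0.01  -0.001  0.   ]
 [-0.003  0.03   0.029  0.024  0.027  0.025  0.027  0.028  0.011  0.01
   0.01   0.01   0.01   0.012  0.008 -0.002]
 [ 0.002  0.033  0.027  0.027  0.026  0.025  0.026  0.028  0.006  0.012
   0.007  0.011 
[... 261 characters left out ...]

 [-0.001  0.033  0.009  0.007  0.009  0.01   0.007  0.01   0.031  0.01
   0.012  0.009  0.011  0.009  0.009  0.002]
 [-0.003  0.033  0.025  0.026  0.027  0.027  0.027  0.03   0.03   0.01
   0.011  0.009  0.009  0.008  0.009  0.   ]
 [ 0.    -0.002  0.026  0.029  0.026  0.025  0.026  0.027  0.031  0.021
   0.023  0.013  0.008  0.01   0.011  0.002]
 [-0.002  0.     0.028  0.026  0.007  0.012  0.009  0.009  0.009  0.01
   0.012  0.013  0.013  0.007  0.001  0.002]
 [ 0.     0.001  0.022  0.012  0.023  0.014  0.01   0.007  0.001 -0.002
  -0.    -0.    -0.001  0.     0.001  0.   ]
 [-0.     0.001  0.004 -0.003  0.     0.002 -0.002 -0.    -0.002  0.001
   0.003 -0.001  0.    -0.    -0.002 -0.001]]
```

View pics/rail.png

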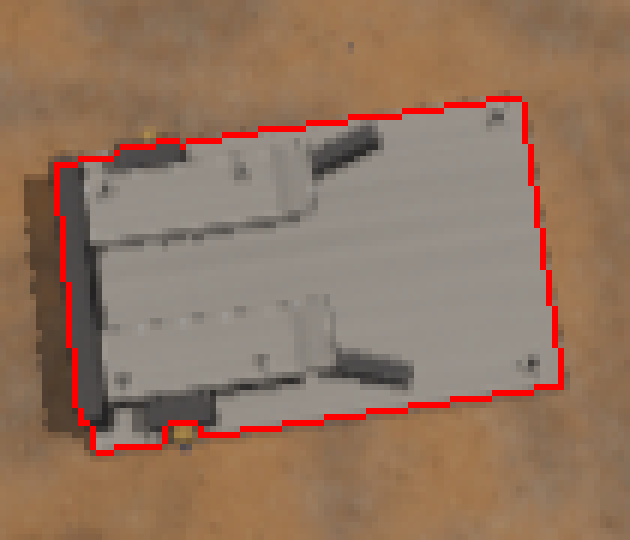

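```bash
python3 -m pendant '[[0.8,0,-0.9,0,0.108,0,1],[0.8,0,-0.9,0,0.108,0,1],[0.8,0,-0.9,0,0.108,0,1],[0.8,0,-0.9,0,0.108,0,1],[0.8,0,-0.9,0,0.108,0,1],[0.8,0,-0.9,0,0.108,0,1],[0.8,0,-0.9,0,0.108,0,1],[0.8,0,-0.9,0,0.108,0,1],[0.8,0,-0.9,0,0.108,0,1]]' 40
cat > d.py <<'E'
from h import *
import sys
from scipy.spatial.transform import Rotation as Ro
o=r.get_obs(); x,y,z,j=map(float,sys.argv[1:])  # target TCP, jaw angle deg
R=Ro.from_euler('xyz',o['eef_rot'])
Rt=Ro.from_euler('xyz',[-np.pi/2,0,np.radians(j-90)])
print("t",o['time'],"pos",np.round(o['tool_pos'],4),"rot",np.round(o['eef_rot'],3),"F",np.round(o['force'],1),"w",round(float(o['width']),4),'q',np.round(o['qpos'],2))
print("shift",(R.inv().apply(np.array([x,y,z])-o['tool_pos'])/.3).round(4),"turn",((R.inv()*Rt).as_rotvec()/2/np.pi).round(4))
E
python3 d.py .4665 -.097 .13 -1
```

```text
time: 1.0
tool_pos: [0.297, 0.2177, 0.231]
eef_rot: [-1.572, -0.001, -0.907]
force: [-0.3, 0.2, 0.3]
width: 0.0847
t 1.0 pos [0.297  0.2177 0.231 ] rot [-1.572e+00 -1.000e-03 -9.070e-01] F [-0.3  0.2  0.3] w 0.0847 q [ 0.63 -0.34 -0.21  1.7  -0.    1.54]
shift [ 1.174   0.3377 -0.2005] turn [1.000e-04 1.084e-01 2.000e-04]
```

```bash
python3 -m pendant '[[1,0.2,-0.17,0,0.1084,0,1],[1,0.2,-0.17,0,0.1084,0,1],[1,0.2,-0.17,0,0.1084,0,1],[1,0.2,-0.17,0,0.1084,0,1],[1,0.2,-0.17,0,0.1084,0,1],[1,0.2,-0.17,0,0.1084,0,1],[1,0.2,-0.17,0,0.1084,0,1],[1,0.2,-0.17,0,0.1084,0,1]]'
python3 d.py .4665 -.097 .04 -1
```

```text
time: 1.8
tool_pos: [0.4418, -0.0505, 0.1702]
eef_rot: [-1.573, -0.001, -1.59]
force: [-0.5, 0.8, 0.3]
width: 0.0852
t 1.8 pos [ 0.4418 -0.0505  0.1702] rot [-1.573e+00 -1.000e-03 -1.590e+00] F [-0.5  0.8  0.3] w 0.0852 q [-0.11 -0.18 -0.2   1.55 -0.    1.48]
shift [0.1532 0.4339 0.0863] turn [ 0.0004 -0.0003  0.0001]
```

Line up above the cube first, then down.

```bash
python3 -m pendant '[[0.153,0.15,0.086,0,0,0,1],[0.153,0.15,0.086,0,0,0,1],[0.153,0.15,0.086,0,0,0,1],[0.153,0.3,0.086,0,0,0,1],[0.153,0.434,0.086,0,0,0,1],[0.153,0.434,0.086,0,0,0,1],[0.153,0.434,0.086,0,0,0,1],[0.153,0.434,0.086,0,0,0,1]]'
python3 d.py .4665 -.097 .04 -1
python3 - <<'E'
from h import *
for n,(a,b,c,d) in (("top",(150,250,300,400)),("scene",(200,300,250,350))):
    p,_=r.read_camera(n); cv2.imwrite(f"pics/{n}1.png",cv2.resize(p[a:b,c:d,::-1],(400,400),interpolation=cv2.INTER_CUBIC))
cv2.imwrite("pics/c1.png",np.hstack([cv2.imread("pics/top1.png"),cv2.imread("pics/scene1.png")]))
E
```

```text
time: 2.6
tool_pos: [0.4678, -0.0965, 0.0429]
eef_rot: [-1.57, -0.001, -1.589]
force: [-0.3, 0.3, 0.6]
width: 0.0855
t 2.6 pos [ 0.4678 -0.0965  0.0429] rot [-1.570e+00 -1.000e-03 -1.589e+00] F [-0.3  0.3  0.6] w 0.0855 q [-0.2  -0.08 -0.35  1.29 -0.    1.39]
shift [ 0.0018  0.0096 -0.0043] turn [-0.0002 -0.0002  0.0002]
```

View pics/c1.png

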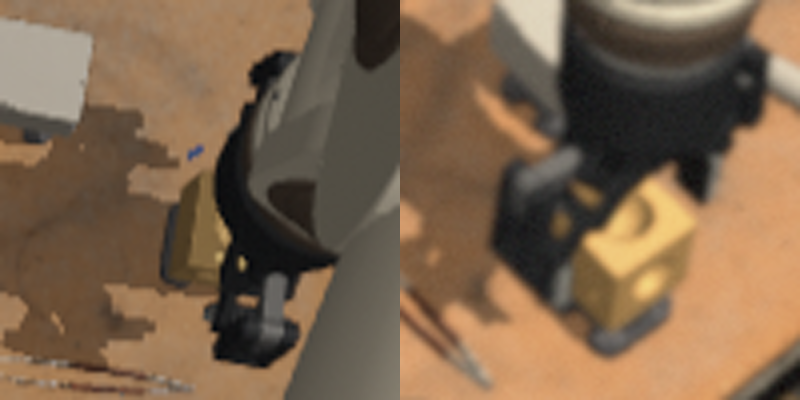

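```bash
python3 - <<'E'
from h import *
q=proj("scene",[[.468,-.0965,.08],[.42,-.0965,.043],[.42,-.0965,.062],[.42,-.0855,.043],[.42,-.1075,.043]]);print(((q-[250,200])*4+[400,0]).round())
E
```

```text
[[624. 208.]
 [544. 306.]
 [546. 285.]
 [529. 291.]
 [560. 322.]]
```

```bash
python3 -m pendant '[[0,0.006,0,0,0,0,-1],[0,0.006,0,0,0,0,-1],[0,0.006,0,0,0,0,-1],[0,0.006,0,0,0,0,-1],[0,0.006,0,0,0,0,-1],[0,0.006,0,0,0,0,-1],[0,0.006,0,0,0,0,-1],[0,0.006,0,0,0,0,-1]]' 60
python3 d.py .4665 -.097 .16 -1
```

```text
time: 3.5
tool_pos: [0.4678, -0.0969, 0.0414]
eef_rot: [-1.569, -0.001, -1.59]
force: [-1.3, 0.1, 6.7]
width: 0.0493
t 3.5 pos [ 0.4678 -0.0969  0.0414] rot [-1.569e+00 -1.000e-03 -1.590e+00] F [-1.3  0.1  6.7] w 0.0493 q [-0.2  -0.08 -0.35  1.29 -0.    1.39]
shift [ 0.0009 -0.3955 -0.0038] turn [-0.0003 -0.0003  0.0002]
```

Gripped at 49 mm. Lift.

```bash
python3 -m pendant '[[0,-0.05,0,0,0,0,-1],[0,-0.15,0,0,0,0,-1],[0,-0.25,0,0,0,0,-1],[0,-0.35,0,0,0,0,-1],[0,-0.38,0,0,0,0,-1],[0,-0.38,0,0,0,0,-1]]'
python3 d.py .5274 .1663 .16 17.65
python3 - <<'E'
from h import *
L=[]
for n,(a,b,c,d) in (("top",(120,240,270,390)),("scene",(170,300,230,360))):
    p,_=r.read_camera(n); L.append(cv2.resize(p[a:b,c:d,::-1],(400,400),interpolation=cv2.INTER_CUBIC))
cv2.imwrite("pics/c2.png",np.hstack(L))
E
```

```text
time: 4.1
tool_pos: [0.4681, -0.0969, 0.1558]
eef_rot: [-1.568, -0.002, -1.59]
force: [0.2, -0.2, -4.8]
width: 0.0497
t 4.1 pos [ 0.4681 -0.0969  0.1558] rot [-1.568 -0.002 -1.59 ] F [ 0.2 -0.2 -4.8] w 0.0497 q [-0.2  -0.1  -0.16  1.51 -0.    1.39]
shift [-0.8811 -0.0149  0.1807] turn [-0.0004 -0.0521  0.0003]
```

View pics/c2.png

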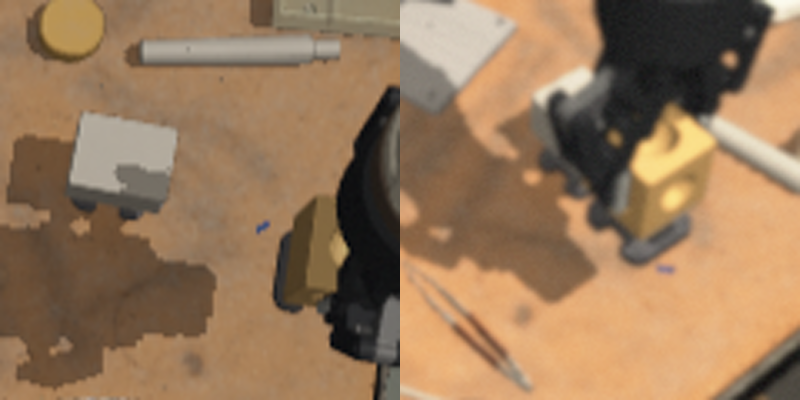

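```bash
python3 -m pendant '[[-0.1,-0.02,0.02,0,-0.005,0,-1],[-0.25,-0.02,0.05,0,-0.015,0,-1],[-0.4,-0.02,0.08,0,-0.025,0,-1],[-0.55,-0.02,0.11,0,-0.035,0,-1],[-0.7,-0.02,0.14,0,-0.045,0,-1],[-0.82,-0.02,0.17,0,-0.052,0,-1],[-0.88,-0.02,0.18,0,-0.052,0,-1],[-0.887,-0.01,0.18,0,-0.052,0,-1],[-0.887,-0.01,0.18,0,-0.052,0,-1]]'
python3 d.py .5268 .1681 .06 17.65
python3 - <<'E'
from h import *
L=[]
for n,(a,b,c,d) in (("top",(115,235,160,280)),("scene",(130,260,170,300))):
    p,_=r.read_camera(n); L.append(cv2.resize(p[a:b,c:d,::-1],(400,400),interpolation=cv2.INTER_CUBIC))
cv2.imwrite("pics/c3.png",np.hstack(L))
E
```

```text
time: 5.1
tool_pos: [0.5254, 0.168, 0.1544]
eef_rot: [-1.575, -0.001, -1.263]
force: [-0.1, -0.2, -5.9]
width: 0.0493
t 5.1 pos [0.5254 0.168  0.1544] rot [-1.575e+00 -1.000e-03 -1.263e+00] F [-0.1 -0.2 -5.9] w 0.0493 q [ 0.31  0.08  0.02  1.51 -0.    1.57]
shift [0.0007 0.3145 0.0059] turn [ 0.0006 -0.0001  0.0002]
```

View pics/c3.png

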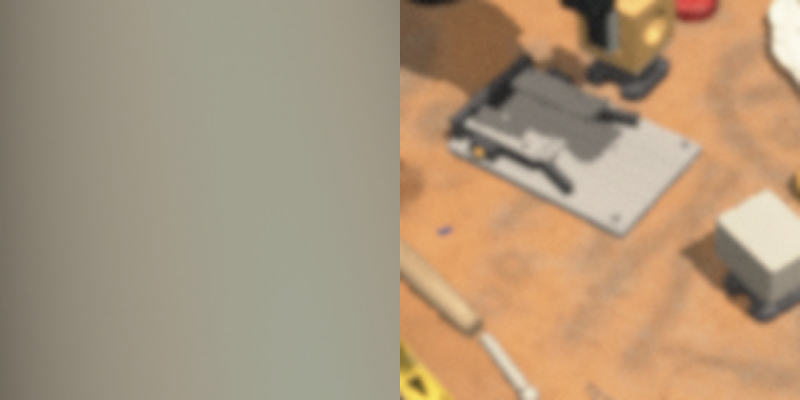

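```bash
python3 -m pendant '[[0,0.1,0.006,0,0,0,-1],[0,0.2,0.006,0,0,0,-1],[0,0.28,0.006,0,0,0,-1],[0,0.31,0.006,0,0,0,-1],[0,0.31,0.006,0,0,0,-1],[0,0.31,0.006,0,0,0,-1]]'
python3 d.py .5268 .1681 .0505 17.65
python3 - <<'E'
from h import *
L=[]
p,_=r.read_camera("scene"); cv2.imwrite("pics/c4.png",cv2.resize(p[110:250,170:310,::-1],(600,600),interpolation=cv2.INTER_CUBIC))
E
```

```text
time: 5.8
tool_pos: [0.5279, 0.1673, 0.0639]
eef_rot: [-1.572, -0.001, -1.265]
force: [0.3, 0.3, -3.9]
width: 0.0494
t 5.8 pos [0.5279 0.1673 0.0639] rot [-1.572e+00 -1.000e-03 -1.265e+00] F [ 0.3  0.3 -3.9] w 0.0494 q [ 0.31  0.1  -0.14  1.34 -0.    1.57]
shift [-0.0038  0.0447 -0.0026] turn [ 0.0001 -0.0004  0.0002]
```

View pics/c4.png

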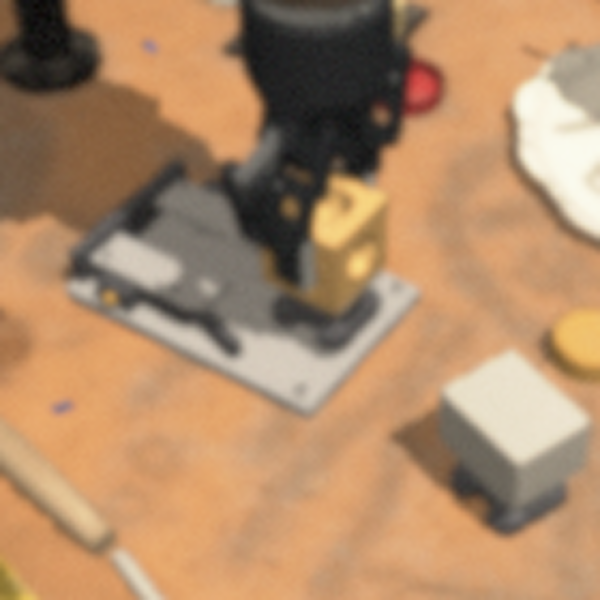

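```bash
python3 - <<'E'
from h import *
a=np.radians(107.65);u=np.array([np.cos(a),np.sin(a)]);v=np.array([-u[1],u[0]])
c=np.array([.5279,.1673]);f=np.array([.5356,.1405])
P=[[*(c-.025*u+s*.024*v),z] for s in(-1,1) for z in (.0225,.0305)]+[[*(f+s*.057*v),.010] for s in(-1,1)]
P+= [[*(c+sx*.025*u+s*.025*v),.1025] for sx in (-1,1) for s in(-1,1)]
print(((proj("scene",P)-[170,110])*600/140).round())
E
```

```text
[[388. 300.]
 [388. 290.]
 [340. 352.]
 [339. 342.]
 [422. 285.]
 [309. 408.]
 [389. 193.]
 [335. 246.]
 [312. 159.]
 [257. 211.]]
```

```bash
python3 -m pendant '[[-0.002,0.02,-0.003,0,0,0,-1],[-0.002,0.035,-0.003,0,0,0,-1],[-0.002,0.04,-0.003,0,0,0,-1],[-0.002,0.04,-0.003,0,0,0,-1]]'
python3 d.py .4932 .274 .0505 17.65
```

```text
time: 6.25
tool_pos: [0.5269, 0.1678, 0.0519]
eef_rot: [-1.571, -0.001, -1.265]
force: [-0.3, -0.7, -4.4]
width: 0.0494
t 6.25 pos [0.5269 0.1678 0.0519] rot [-1.571e+00 -1.000e-03 -1.265e+00] F [-0.3 -0.7 -4.4] w 0.0494 q [ 0.31  0.1  -0.16  1.31 -0.    1.57]
shift [-0.3714  0.0044 -0.0005] turn [ 0.0001 -0.0004  0.0002]
```

```bash
python3 -m pendant '[[0,0.005,0,0,0,0,-1],[0,0.005,0,0,0,0,-1],[0,0.007,0,0,0,0,-1]]'
python3 d.py .4932 .274 .0505 17.65
```

```text
time: 6.55
tool_pos: [0.5273, 0.1679, 0.0514]
eef_rot: [-1.57, -0.001, -1.265]
force: [-5.5, -1.8, 12.7]
width: 0.0495
t 6.55 pos [0.5273 0.1679 0.0514] rot [-1.570e+00 -1.000e-03 -1.265e+00] F [-5.5 -1.8 12.7] w 0.0495 q [ 0.31  0.1  -0.16  1.31 -0.    1.57]
shift [-0.3714  0.0025 -0.0018] turn [-0.0002 -0.0003  0.0002]
```

```bash
python3 -m pendant '[[-0.03,0,0,0,0,0,-1],[-0.06,0,0,0,0,0,-1],[-0.09,0,0,0,0,0,-1],[-0.12,0,0,0,0,0,-1],[-0.15,0,0,0,0,0,-1],[-0.15,0,0,0,0,0,-1]]'
python3 d.py .4932 .274 .0515 17.65
```

```text
time: 7.15
tool_pos: [0.5134, 0.2123, 0.0515]
eef_rot: [-1.569, -0.0, -1.263]
force: [-0.9, 2.2, -0.6]
width: 0.0493
t 7.15 pos [0.5134 0.2123 0.0515] rot [-1.569 -0.    -1.263] F [-0.9  2.2 -0.6] w 0.0493 q [ 0.39  0.11 -0.15  1.31 -0.    1.66]
shift [-2.162e-01 -1.000e-04 -1.900e-03] turn [-0.0002 -0.0001  0.    ]
```

```bash
python3 - <<'E'
from h import *
p,_=r.read_camera("scene"); cv2.imwrite("pics/c5.png",cv2.resize(p[110:250,170:310,::-1],(600,600),interpolation=cv2.INTER_CUBIC))
E
```

```text
(no output)
```

View pics/c5.png

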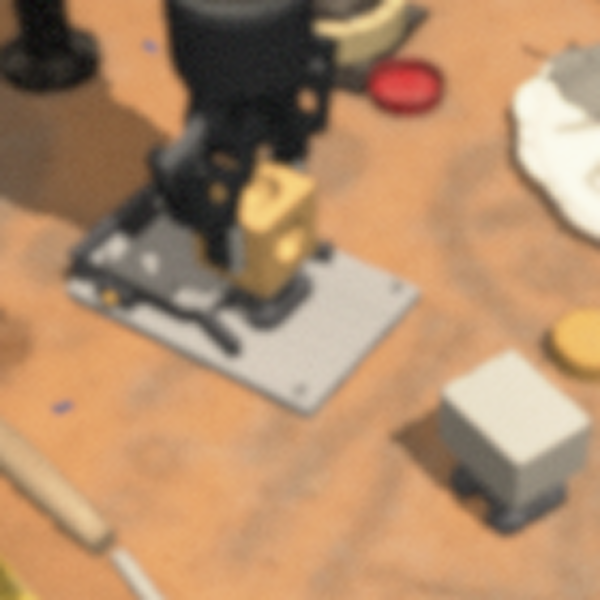

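```bash
python3 -m pendant '[[-0.02,0,-0.002,0,0,0,-1],[-0.04,0,-0.002,0,0,0,-1],[-0.06,0,-0.002,0,0,0,-1],[-0.08,0,-0.002,0,0,0,-1],[-0.1,0,-0.002,0,0,0,-1],[-0.1,0,-0.002,0,0,0,-1]]'
python3 d.py .4932 .274 .0515 17.65
```

```text
time: 7.8
tool_pos: [0.5035, 0.2413, 0.0515]
eef_rot: [-1.569, 0.001, -1.263]
force: [-0.7, 1.1, -0.0]
width: 0.0495
t 7.8 pos [0.5035 0.2413 0.0515] rot [-1.569e+00  1.000e-03 -1.263e+00] F [-0.7  1.1 -0. ] w 0.0495 q [ 0.45  0.11 -0.14  1.31  0.    1.71]
shift [-0.1144  0.      0.0003] turn [-0.0002  0.     -0.0001]
```

```bash
for i in 1; do python3 -m pendant '[[-0.015,0,0,0,0,0,-1],[-0.03,0,0,0,0,0,-1],[-0.04,0,0,0,0,0,-1],[-0.05,0,0,0,0,0,-1],[-0.06,0,0,0,0,0,-1],[-0.06,0,0,0,0,0,-1]]'; done
python3 d.py .4932 .274 .0515 17.65
```

```text
time: 8.4
tool_pos: [0.4979, 0.259, 0.0515]
eef_rot: [-1.57, 0.001, -1.262]
force: [0.6, 0.6, -0.4]
width: 0.0494
t 8.4 pos [0.4979 0.259  0.0515] rot [-1.570e+00  1.000e-03 -1.262e+00] F [ 0.6  0.6 -0.4] w 0.0494 q [ 0.48  0.12 -0.14  1.31  0.    1.74]
shift [-0.0524 -0.      0.0002] turn [-0.0002  0.0001 -0.0002]
```

```bash
python3 -m pendant '[[-0.01,0,0,0,0,0,-1],[-0.02,0,0,0,0,0,-1],[-0.03,0,0,0,0,0,-1],[-0.04,0,0,0,0,0,-1],[-0.045,0,0,0,0,0,-1],[-0.045,0,0,0,0,0,-1]]'
python3 d.py .4932 .274 .0515 17.65
```

```text
time: 9.0
tool_pos: [0.4936, 0.2723, 0.0515]
eef_rot: [-1.57, 0.002, -1.262]
force: [-0.7, 0.5, 0.3]
width: 0.0492
t 9.0 pos [0.4936 0.2723 0.0515] rot [-1.57   0.002 -1.262] F [-0.7  0.5  0.3] w 0.0492 q [ 0.5   0.12 -0.13  1.31  0.    1.76]
shift [-0.0059 -0.      0.0005] turn [-0.0002  0.0002 -0.0003]
```

```bash
python3 -m pendant '[[-0.005,0,0,0,0,0,-1],[-0.01,0,0,0,0,0,-1],[-0.012,0,0,0,0,0,-1]]'
python3 d.py .4932 .274 .0515 17.65
python3 - <<'E'
from h import *
p,_=r.read_camera("scene"); cv2.imwrite("pics/c6.png",cv2.resize(p[110:210,170:270,::-1],(600,600),interpolation=cv2.INTER_CUBIC))
E
```

```text
time: 9.3
tool_pos: [0.4929, 0.2743, 0.0516]
eef_rot: [-1.57, -0.002, -1.262]
force: [3.6, -10.5, 1.4]
width: 0.0496
t 9.3 pos [0.4929 0.2743 0.0516] rot [-1.57  -0.002 -1.262] F [  3.6 -10.5   1.4] w 0.0496 q [ 0.51  0.13 -0.13  1.32 -0.    1.77]
shift [0.0012 0.0002 0.0007] turn [-0.0002  0.      0.0003]
```

View pics/c6.png

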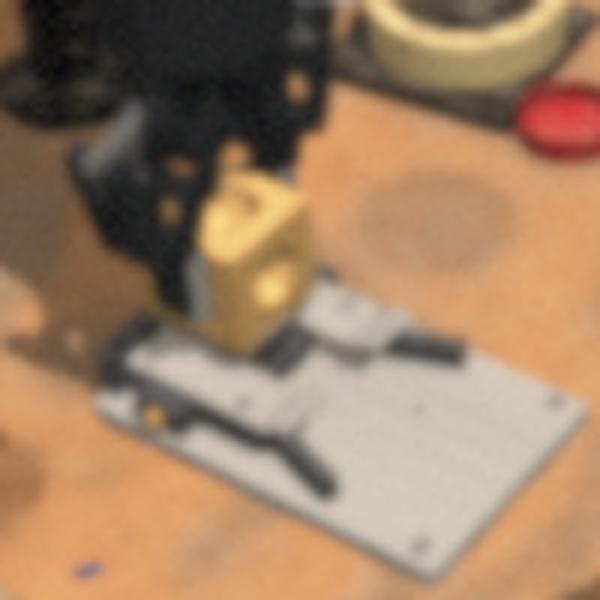

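```bash
python3 -m pendant '[[-0.006,0,0,0,0,0,-1],[-0.008,0,0,0,0,0,-1],[-0.008,0,0,0,0,0,-1]]'
python3 d.py .4932 .274 .0515 17.65
```

```text
time: 9.65
tool_pos: [0.4928, 0.2745, 0.0517]
eef_rot: [-1.57, -0.006, -1.264]
force: [3.1, -12.2, 2.3]
width: 0.0498
t 9.65 pos [0.4928 0.2745 0.0517] rot [-1.57  -0.006 -1.264] F [  3.1 -12.2   2.3] w 0.0498 q [ 0.51  0.13 -0.13  1.32 -0.01  1.78]
shift [0.0021 0.0005 0.0009] turn [-0.0002 -0.0002  0.001 ]
```

```bash
python3 -m pendant '[[0,0,0,0,0,0,-1],[0,0,0,0,0,0,1],[0,0,0,0,0,0,1],[0,0,0,0,0,0,1],[0,0,0,0,0,0,1],[0,0,0,0,0,0,1],[0,-0.1,0,0,0,0,1],[0,-0.2,0,0,0,0,1],[0,-0.3,0,0,0,0,1],[0,-0.4,0,0,0,0,1],[0,-0.5,0,0,0,0,1]]'
python3 d.py .45 .0 .25 17.65
```

```text
time: 10.75
tool_pos: [0.4922, 0.2754, 0.203]
eef_rot: [-1.569, -0.006, -1.264]
force: [1.1, 0.1, 1.0]
width: 0.0854
t 10.75 pos [0.4922 0.2754 0.203 ] rot [-1.569 -0.006 -1.264] F [1.1 0.1 1. ] w 0.0854 q [ 0.51  0.11  0.15  1.61 -0.01  1.78]
shift [ 0.8334 -0.1522 -0.4112] turn [-0.0002 -0.0002  0.001 ]
```

Retract toward the robot, clear of the view.

```bash
python3 -m pendant '[[0.8,-0.15,-0.8,0,0,0,1],[0.8,-0.15,-0.8,0,0,0,1],[0.8,-0.15,-0.8,0,0,0,1],[0.8,-0.15,-0.8,0,0,0,1],[0.8,-0.15,-0.8,0,0,0,1],[0.8,-0.15,-0.8,0,0,0,1],[0.8,-0.15,-0.8,0,0,0,1],[0.8,-0.15,-0.8,0,0,0,1]]'
python3 - <<'E'
from h import *
L=[]
for n,(a,b,c,d) in (("top",(120,220,150,250)),("scene",(110,210,170,270))):
    p,dd=r.read_camera(n); L.append(cv2.resize(p[a:b,c:d,::-1],(400,400),interpolation=cv2.INTER_CUBIC))
    W=cloud(n,dd)
    for nm,zl,zh,cx,cy in (("dap",.084,.096,.493,.274),("blk",.06,.076,.5347,.02)):
        m=(dd>0)&(W[...,2]>zl)&(W[...,2]<zh)&(np.hypot(W[...,0]-cx,W[...,1]-cy)<.05)
        P=W[m]; print(n,nm,len(P),P.mean(0).round(4) if len(P) else '', cv2.minAreaRect(P[:,:2].astype(np.float32)*1000) if len(P)>20 else '')
cv2.imwrite("pics/c7.png",np.hstack(L))
E
```

```text
time: 11.55
tool_pos: [0.3342, -0.0288, 0.2506]
eef_rot: [-1.567, -0.008, -1.269]
force: [0.8, 1.5, -0.9]
width: 0.0854
top dap 467 [0.4929 0.2728 0.0892] ((493.2511901855469, 273.3306884765625), (50.23979187011719, 50.5927734375), 17.51158332824707)
top blk 688 [0.5336 0.0203 0.0676] ((534.8489990234375, 20.224510192871094), (62.06283187866211, 49.433677673339844), 87.51898956298828)
scene dap 0  
scene blk 568 [0.528  0.0166 0.0679] ((530.1535034179688, 18.956417083740234), (63.986656188964844, 49.57477569580078), 86.9791488647461)
```

View pics/c7.png

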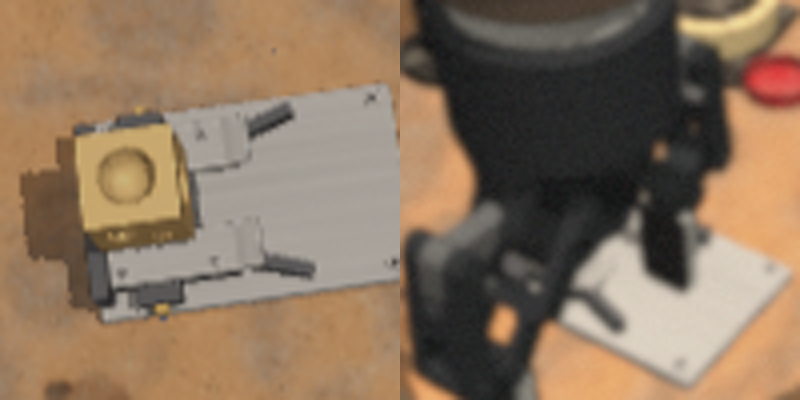

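```bash
python3 -m pendant '[[0,0,0,0,0,0,1],[0,0,0,0,0,0,1],[0,0,0,0,0,0,1]]'; python3 -c "
from workcell import r
print(r.close_job())"
```

```text
time: 11.95
tool_pos: [0.336, -0.0256, 0.2492]
eef_rot: [-1.569, -0.006, -1.265]
force: [-0.1, 0.0, -1.1]
width: 0.0854
the job is handed in; nothing more can be done
None
```

I gripped the dapping block across its y faces and lifted it over the plain block. I set it down on the apron and slid it under the lips until the end stop pushed back with about 12 N and it moved no further. Then I opened the gripper, backed off and handed in at 12.0 s.

**Position:** the last top view puts the cube at (493.3, 273.3) mm, within 1 mm of the home point I worked out at (493.2, 274.0). It lies along the rail to within about 0.2°. Its top is at z 89 mm, so the shoe is down on the base plate.

**Plain block:** the top view has it within 1 mm of where it started. The scene camera reads it about 5 mm off the top view, with no earlier scene reading to compare; that is still well under 30 mm.

**Not confirmed:**
- I could not see the spring balls click in and felt no distinct force step at the detent. I am relying on the stop contact and the measured position.
- The scene camera's last view of the dapping block was hidden by the gripper, so its final pose comes from the top camera only.

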